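Tip the stoppers onto the drain grate and pick off the oversize one

TASK

Lift the tip-up tray of the sorting stand by its red handle so that all three orange stoppers slide out onto the bar grate: the two small ones fall through into the basin and the large one stays on top. Then pick the large one off the grate and put it in the blue cup at the end of the stand. Do not touch the stoppers with the gripper while they are in the tray.

Things in the scene. Friction and masses are not known exactly. Their poses are not given: they have to be found in the camera images.
- stand: Sorting stand, fixed. Origin: on the bench under the grate's centre; x across, y from grate to tray, z up; mm in this frame. White basin: inside 170 (x) by 162 (y), floor z 5, x walls to z 78, cup-side wall to z 105, tray-side to z 98. Grate: four steel bars, 8 thick, along x at y -51, -17, 17, 51, tops z 69. Blue cup, fixed: axis x 0, y -145, rim z 60, mouth 86 wide inside, floor z 20.
- handle (a point): Middle of the steel tray's red handle, a 10 mm round bar, 104 long along the stand's x, its middle 85 clear. Tray level: at y 235, z 145 of the stand. It swings up about a hinge at y 70, z 100 to a stop at 66 degrees; 60 empties the tray. 2 N lifts it; let go, it sinks back level in about 2 s. Tray inside: x -63 to 63, y 70 to 202, floor z 103, walls 28 high, open at the hinge.
- large_stopper: Large orange rubber stopper, a cone frustum 38 mm high, 46 wide at one end, 38 at the other, about 60 g. Origin at its middle, z along its axis to the wide end. It starts upright in the tray; on the grate it may lie in any attitude. A grey one of the same size on the bench is not part of the job.
- small_stopper_a: Small orange rubber stopper, 18 mm high, 18 wide at the top, about 12 g, upright in the tray. Origin at its middle, z along its axis.
- small_stopper_b: The second small orange stopper, same as the other.
There are look-alikes about, which are no part of the job. What is meant by the large_stopper is not pink or turquoise, and is the smaller of those in its own colour.

How it is judged:
By the outcome, as a careful person would: the job done as asked, in the order asked, and still so for the second after the job is handed in, with the robot touching nothing.
It also fails if it takes over 54 s, if anything falls off the work surface, if the arm or the gripper's body presses on something with over 40 N, if the wrist force passes 120 N, or if a joint passes its speed limit or range.

ROBOT

A 6-joint arm with a two-finger parallel gripper is mounted at the origin on the work surface. World frame = base frame: x ahead of the robot, y to its left, z up, the work surface at z = 0. Lengths are in m, angles in rad, forces in N, time in s.
With the tool pointing down it reaches from about 0.375 to 0.9 m from the base axis. Payload 3.1 kg.
Tool frame: the origin (TCP) lies at the centre of the arm's flange, where the gripper is bolted on; the fingertips stand 182 mm ahead of it and the grasp point (between the pads) lies 164 mm ahead of it; z points along the fingers, y is the line along which they close (so a half turn about z gives the same grasp; the last joint's range is limited). The gripper opens to 87 mm and grips with 3 to 60 N. Pads are 19 mm wide; open, the fingers measure 117 mm over their backs; the gripper's body (75 mm by 190 mm) begins 51 mm behind the grasp point.
Start: joints at [-1.468, 0.527, 1.433, -0, 1.181, -0.178], TCP at [0.174, -0.6, 0.405] pointing down, gripper open.
Joint ranges: [-3.08, 3.08], [-0.75, 2.2], [0.22, 2.44], [-1.43, 4.57], [0, 2.65], [-2.85, 2.85]. Speed limits (rad/s): [2.79, 2.79, 3.14, 3.14, 3.14, 3.14].

INTERFACE

Orientations are given as a unit quaternion [x, y, z, w].
In Python, from rig import * gives the robot as it stands.
- The arm moves only by the tool move_arm, never from a script. Its argument "commands" is a list that holds one entry, the list of rows, each a list of 6 numbers: the shift along the tool's x, y, z in units of 40 mm (1.0 is 40 mm), then the turn, a rotation vector about the tool's x, y, z in rad. A call has 1 to 12 rows; each row is the pose to reach, as a shift and turn from the pose commanded when the call began, along the tool's axes at that moment; what a row does not reach only later rows make up. A row lasts 1/8 s, in which the tool goes at most 62.5 mm and 10.7 degrees, less where a joint would pass 70% of its speed; a pose out of reach is approached as far as the arm can. A call with a gripper value outside its range is refused whole. "claw" is the closure, from -1 (fully open) to 1 (shut), so that 0 is half open, set as the call begins (left out, the last holds). The fingers move at their own pace and stop on an object; "squeeze" is the grip in N (left out, the last holds). Time passes only in rows, so rows that repeat a pose let the fingers close. It gives the time, the measured TCP pose, the force, the opening and the grip force at its end, in the units of the state.
- get_obs(): the state, without advancing time (a new reading comes with each control period).
- camera(name): name is "side" or "top"; returns a dict with "pixels" (384x512x3 uint8, blue, green, red), "range_z" (384x512 float32, m along the optical axis (not along the pixel's ray), 0 where there is no reading), "camera_matrix" (3x3 intrinsics, pixels), "extrinsics" (4x4, takes a point from world to camera coordinates). Camera axes: x right, y up, looking along -z (the intrinsics and any distortion apply to the point x, -y, -z); pixel columns grow to the right and rows downward; lengths in m; the calibration is good to about 2 mm. A picture is of the moment at which its call begins.
- hand_in(): hands the job in; it is judged then, once.
The state is a dict: "time": time; "q": joint angles; "joint_velocities": joint speeds; "joint_torque": joint torques, N m; "position": TCP position; "tool_rot": TCP orientation; "ft_force": force on the tool from outside, world axes, zero at the start; "moment": the same for the moment, N m; "grip_width": finger opening in m; "grip_force": force on a finger pad.
Only numpy, scipy, OpenCV 4.12 (cv2) and the standard library are available. Lean on these libraries where they do the work, as an engineer would, in place of code of your own. Each camera call takes 0.05 s, during which the arm holds its last target. There are 200 camera calls.

## Working session

There is one attempt and no reset: what is moved stays moved. The work goes in short steps, Python scripts to look and compute and a tool call to move; the robot and the scene stay as the last step left them, time stands still between calls to the robot, and variables do not carry over. Pictures are saved under pics/ and viewed, at most 10 in all, crops included, and the job is handed in when it is done.

Besides the shell and the picture viewer there is one more tool, called after "Request:" in YAML: its name, and indented under it one key for each argument. move_arm: Moves the arm, as the interface text tells. Its arguments: {"type":"object","properties":{"commands":{"type":"array","items":{"type":"array","items":{"type":"array","items":{"type":"number"}}}},"claw":{"type":"number"},"squeeze":{"type":"number"}},"required":["commands"]}

```bash
mkdir -p pics
cat > h.py <<'E'
from rig import *
import numpy as np, cv2
from scipy.spatial.transform import Rotation as R
def pts(c):
    K=np.array(c["camera_matrix"]);E=np.array(c["extrinsics"]);z=c["range_z"]
    v,u=np.mgrid[:384,:512]
    P=np.stack([(u-K[0,2])/K[0,0]*z,-(v-K[1,2])/K[1,1]*z,-z],-1)
    return (P-E[:3,3])@E[:3,:3]
E
python3 - <<'E'
from h import *
o=get_obs();print({k:np.round(v,3) for k,v in o.items()})
for n in("top","side"):
    c=camera(n);np.savez(n,**c);cv2.imwrite(f"pics/{n}0.png",c["pixels"]);print(c.keys(),c["camera_matrix"],c["extrinsics"])
E
```

```text
{'time': np.float64(0.0), 'q': array([-1.467,  0.528,  1.434, -0.   ,  1.181, -0.178]), 'joint_velocities': array([ 0.001,  0.   , -0.   ,  0.   ,  0.001,  0.001]), 'joint_torque': array([ -0.   , -44.004, -17.659,   0.063,   0.058,  -0.   ]), 'position': array([ 0.174, -0.6  ,  0.404]), 'tool_rot': array([ 0.99 ,  0.14 ,  0.   , -0.001]), 'ft_force': array([ 0.16 , -0.151,  0.417]), 'moment': array([0.005, 0.001, 0.   ]), 'grip_force': np.float64(0.0), 'grip_width': np.float64(0.087)}
dict_keys(['pixels', 'range_z', 'camera_matrix', 'extrinsics']) [[453.38675375   0.         264.15975289]
 [  0.         453.38675375 193.02295384]
 [  0.           0.           1.        ]] [[ 0.00908277 -0.99972555  0.02159457  0.07843467]
 [ 0.99015352  0.01200842  0.1394697  -0.59108406]
 [-0.13969074  0.02011517  0.98999085 -0.70459927]
 [ 0.          0.          0.          1.        ]]
dict_keys(['pixels', 'range_z', 'camera_matrix', 'extrinsics']) [[446.41128405   0.         255.05325706]
 [  0.         446.41128405 182.58195077]
 [  0.           0.           1.        ]] [[ 0.99520384 -0.09727369  0.01035098 -0.53236942]
 [ 0.04209195  0.52133656  0.85231242 -0.19056131]
 [-0.08830392 -0.8477889   0.52293059 -0.56138674]
 [ 0.          0.          0.          1.        ]]
```

View pics/top0.png

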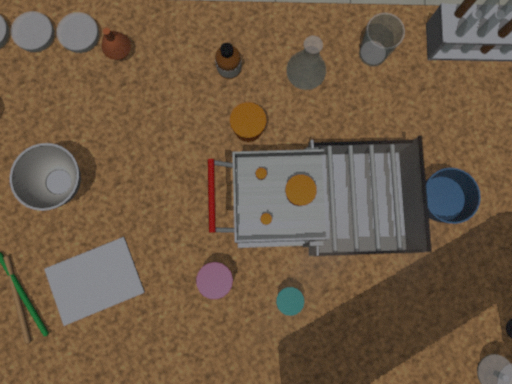

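View pics/side0.png

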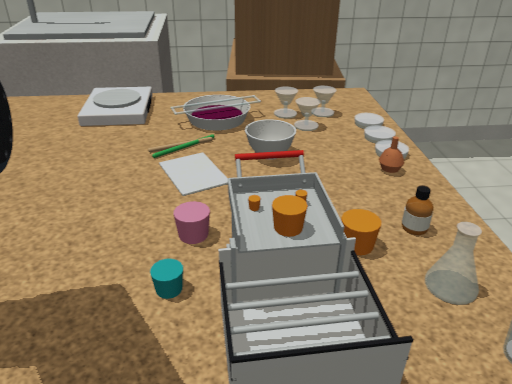

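The top view shows the red handle at columns 208–215, rows 160–232, and the tray with a large stopper at (301,190) and small ones at (261,173) and (267,218). The grate bars are at columns 340–395 and the cup is at (452,195). The wide orange piece at (248,120) is a look-alike on the bench.

```bash
cat >> h.py <<'E'
def ray(c,u,v,z):
    K=np.array(c["camera_matrix"]);E=np.array(c["extrinsics"])
    d=E[:3,:3].T@np.array([(u-K[0,2])/K[0,0],-(v-K[1,2])/K[1,1],-1]);o=-E[:3,:3].T@E[:3,3]
    return o+d*(z-o[2])/d[2]
E
python3 - <<'E'
from h import *
for n in("top","side"):
    c=np.load(n+".npz");h=cv2.cvtColor(c["pixels"],cv2.COLOR_BGR2HSV);P=pts(c)
    for nm,lo,hi in(("red",(0,200,80),(4,255,255)),("blue",(100,120,40),(125,255,255)),("orange",(8,220,120),(20,255,255))):
        m=cv2.inRange(h,lo,hi);k,l,s,ce=cv2.connectedComponentsWithStats(m)
        for i in range(1,k):
            if s[i,4]<40: continue
            v,u=np.nonzero(l==i);q=P[v,u];z=np.percentile(q[:,2],80)
            print(n,nm,s[i],ce[i].round(1),"med",np.median(q,0).round(4),"z80",z.round(4),"lo",np.percentile(q,3,0).round(3),"hi",np.percentile(q,97,0).round(3))
            if nm=="red":
                for e in(u.min(),u.max()) if n=="side" else (v.min(),v.max()):
                    j=(u==e) if n=="side" else (v==e); print("  end",ray(c,u[j].mean(),v[j].mean(),.145).round(4))
            if nm=="blue":
                (x,y),r=cv2.minEnclosingCircle(np.stack([u,v],1));print("  cup",ray(c,x,y,.06).round(4),r)
E
```

```text
top red [208 159   7  73 318] [211.  195.1] med [0.571  0.1612 0.1495] z80 0.1505 lo [0.524 0.156 0.147] hi [0.617 0.166 0.151]
  end [0.6234 0.1629 0.145 ]
  end [0.5213 0.1589 0.145 ]
top blue [427 176  44  40 709] [450.1 195.1] med [ 0.5937 -0.233   0.0204] z80 0.0215 lo [ 0.563 -0.256  0.018] hi [ 0.621 -0.202  0.031]
  cup [ 0.5898 -0.2105  0.06  ] 22.955564498901367
side red [236 151  67   9 374] [269.1 154.8] med [0.5699 0.1576 0.1481] z80 0.1499 lo [0.523 0.154 0.144] hi [0.617 0.162 0.151]
  end [0.5206 0.1629 0.145 ]
  end [0.6217 0.1664 0.145 ]
```

```bash
cat >> h.py <<'E'
PSI=np.radians(2.2);ys=np.array([-np.sin(PSI),np.cos(PSI),0]);xs=np.array([np.cos(PSI),np.sin(PSI),0])
O=np.array([.5715,.161,0])-.235*ys
def W(x,y,z): return O+(x*xs+y*ys)/1000+np.array([0,0,z/1000])
def D(p,yaw=PSI,cur=None,tilt=0):
    o=get_obs();R0=R.from_quat(o["tool_rot"]);p0=np.array(o["position"])
    T=R.from_rotvec([0,0,yaw])*R.from_rotvec([np.pi,0,0])*R.from_rotvec([tilt,0,0])
    return np.r_[R0.inv().apply(np.asarray(p)-p0)/.04,(R0.inv()*T).as_rotvec()].round(3)
E
python3 - <<'E'
from h import *
print(O); a=W(0,235,380);print(a,D(a),D(a)[:3]/14)
E
```

```text
[ 0.58052114 -0.07382679  0.        ]
[0.5715 0.161  0.38  ] [ 1.4841e+01 -1.5509e+01  6.3200e-01 -2.0000e-03 -0.0000e+00  2.4300e-01] [ 1.06007143 -1.10778571  0.04514286]
```

Request:
move_arm:
  commands:
    - [[1.06,-1.1,0,0,0,0.02],[2.12,-2.2,0,0,0,0.04],[3.2,-3.3,0,0,0,0.06],[4.24,-4.4,0,0,0,0.08],[5.3,-5.5,0,0,0,0.1],[6.4,-6.6,0,0,0,0.12],[7.4,-7.7,0,0,0,0.14],[8.5,-8.8,0,0,0,0.16],[9.5,-9.9,0,0,0,0.18],[10.6,-11,0,0,0,0.2],[11.7,-12.2,0,0,0,0.22],[12.7,-13.3,0,0,0,0.243]]
  claw: 0.25

```text
time: 1.6
position: [0.5144, 0.054, 0.4046]
tool_rot: [1.0, 0.019, -0.0, 0.0]
ft_force: [0.8, -1.3, 0.6]
grip_width: 0.0329
grip_force: 0.0
```

```bash
python3 -c "
from h import *
print(get_obs()['position'],D(W(0,235,340)),D(W(0,235,315)))"
```

```text
[0.51444132 0.05401228 0.40455594] [ 1.528 -2.618  1.613  0.     0.    -0.   ] [ 1.528 -2.619  2.238  0.     0.    -0.   ]
```

Request:
move_arm:
  commands:
    - [[0.76,-1.3,0,0,0,0],[1.53,-2.62,0.5,0,0,0],[1.53,-2.62,1.3,0,0,0],[1.53,-2.62,1.3,0,0,0],[1.53,-2.62,1.3,0,0,0]]

```text
time: 2.22
position: [0.571, 0.1586, 0.3532]
tool_rot: [1.0, 0.019, 0.0, 0.0]
ft_force: [0.0, -0.3, -0.1]
grip_width: 0.0325
grip_force: 0.0
```

Run:
```python
from h import *
print(get_obs()['position'],D(W(0,235,315)))
c=camera("side");cv2.imwrite("pics/s1.png",cv2.resize(c["pixels"][90:330,130:430],None,fx=2.5,fy=2.5))
```

```text
[0.57098736 0.15856964 0.3532309 ] [ 0.015 -0.06   0.956  0.    -0.    -0.   ]
```

View pics/s1.png

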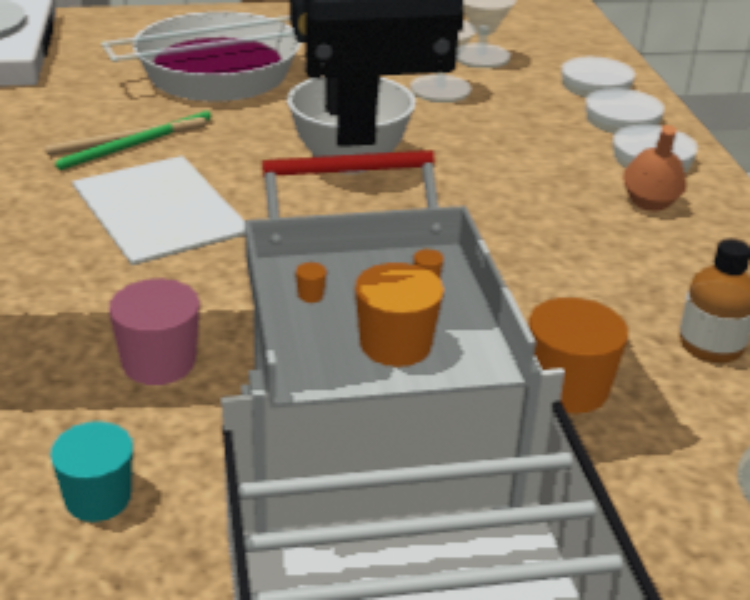

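The fingers (crop 355,130) hang just above the middle of the red handle (350,162). Nothing else is in the way, so I'll descend and grip.

Request:
move_arm:
  commands:
    - [[0,-0.06,0.35,0,0,0],[0,-0.06,0.7,0,0,0],[0,-0.06,0.95,0,0,0],[0,-0.06,0.95,0,0,0]]

```text
time: 2.78
position: [0.5704, 0.1613, 0.3134]
tool_rot: [1.0, 0.019, -0.001, 0.0]
ft_force: [-0.4, 0.3, 0.8]
grip_width: 0.0321
grip_force: 0.0
```

Request:
move_arm:
  commands:
    - [[0,0,0,0,0,0],[0,0,0,0,0,0],[0,0,0,0,0,0],[0,0,0,0,0,0]]
  claw: 1
  squeeze: 12

```text
time: 3.28
position: [0.5709, 0.1617, 0.3151]
tool_rot: [1.0, 0.019, 0.0, -0.0]
ft_force: [1.2, 1.8, 1.2]
grip_width: 0.0094
grip_force: 12.0
```

Run:
```python
from h import *
o=get_obs();print(o['position'],o['ft_force'],o['grip_width'])
r=np.hypot(165,45);a0=np.arctan2(45,165)
for t in range(0,67,6):
    a=a0+np.radians(t);print(t,((r*np.cos(a)-165)/-40).round(2),(-(r*np.sin(a)-45)/40).round(2))
```

```text
[0.5709263  0.16174763 0.3151158 ] [1.22225167 1.79563637 1.19017782] 0.009388482807225942
0 -0.0 -0.0
6 0.14 -0.43
12 0.32 -0.83
18 0.55 -1.22
24 0.81 -1.58
30 1.12 -1.91
36 1.45 -2.21
42 1.81 -2.47
48 2.2 -2.69
54 2.61 -2.87
60 3.04 -3.01
66 3.47 -3.1
```

Request:
move_arm:
  commands:
    - [[0,0.07,-0.22,0,0,0],[0,0.14,-0.43,0,0,0],[0,0.23,-0.63,0,0,0],[0,0.32,-0.83,0,0,0],[0,0.43,-1.03,0,0,0],[0,0.55,-1.22,0,0,0],[0,0.68,-1.4,0,0,0],[0,0.75,-1.49,0,0,0],[0,0.81,-1.58,0,0,0],[0,0.88,-1.67,0,0,0],[0,0.96,-1.75,0,0,0],[0,0.96,-1.75,0,0,0]]

```text
time: 4.78
position: [0.5723, 0.1236, 0.3866]
tool_rot: [1.0, 0.019, 0.001, -0.001]
ft_force: [0.3, 6.1, 2.5]
grip_width: 0.0095
grip_force: 12.0
```

Run:
```python
from h import *
print(D(W(0,235,315)))
c=camera("side");cv2.imwrite("pics/s2.png",c["pixels"])
```

```text
[ 0.01  -0.931  1.791 -0.003 -0.002 -0.   ]
```

View pics/s2.png

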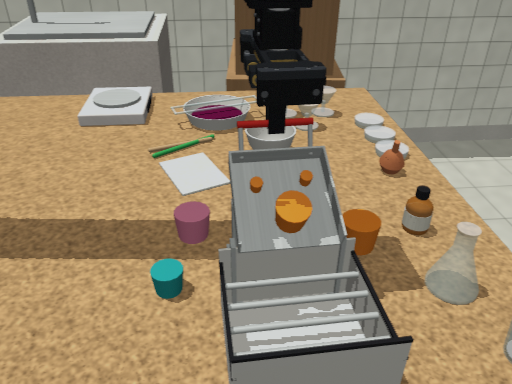

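The handle is held and the tray is at about 27°. The stoppers are still in place at (256,184), (306,178) and (293,212), so I'll keep lifting.

Request:
move_arm:
  commands:
    - [[0,0.16,-0.16,0,0,0],[0,0.32,-0.31,0,0,0],[0,0.49,-0.46,0,0,0],[0,0.67,-0.59,0,0,0],[0,0.85,-0.72,0,0,0],[0,1.04,-0.83,0,0,0],[0,1.24,-0.94,0,0,0],[0,1.44,-1.03,0,0,0],[0,1.65,-1.12,0,0,0],[0,1.86,-1.19,0,0,0],[0,2.08,-1.26,0,0,0],[0,2.25,-1.3,0,0,0]]

```text
time: 6.32
position: [0.5761, 0.0324, 0.438]
tool_rot: [1.0, 0.019, 0.001, 0.0]
ft_force: [1.5, 2.2, 4.8]
grip_width: 0.0097
grip_force: 12.0
```

Request:
move_arm:
  commands:
    - [[0,0,0,0,0,0],[0,0,0,0,0,0],[0,0,0,0,0,0],[0,0,0,0,0,0]]

```text
time: 6.82
position: [0.5762, 0.0325, 0.438]
tool_rot: [1.0, 0.019, 0.001, 0.001]
ft_force: [1.4, 1.6, 6.1]
grip_width: 0.0096
grip_force: 12.0
```

Run:
```python
from h import *
print(D(W(0,235,315)))
a=camera("side")["pixels"];b=camera("top")["pixels"];cv2.imwrite("pics/s3.png",np.hstack([a[100:384,150:440],b[100:384,190:490]]))
```

```text
[ 0.000e+00 -3.218e+00  3.070e+00  1.000e-03 -2.000e-03  0.000e+00]
```

View pics/s3.png

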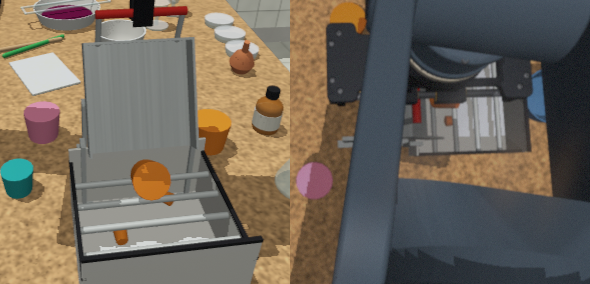

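The tray is empty. The large stopper lies on the grate (left crop 150,180) and the small ones are under the bars at (120,236) and (170,200). I'll lower the tray.

Request:
move_arm:
  commands:
    - [[0,-0.3,0.08,0,0,0],[0,-0.61,0.18,0,0,0],[0,-1.02,0.36,0,0,0],[0,-1.41,0.58,0,0,0],[0,-1.77,0.84,0,0,0],[0,-2.1,1.14,0,0,0],[0,-2.41,1.47,0,0,0],[0,-2.67,1.83,0,0,0],[0,-2.9,2.22,0,0,0],[0,-3.08,2.62,0,0,0],[0,-3.15,2.84,0,0,0],[0,-3.21,3.05,0,0,0]]

```text
time: 8.43
position: [0.5707, 0.1618, 0.3141]
tool_rot: [1.0, 0.019, -0.0, -0.0]
ft_force: [0.5, -0.8, 14.3]
grip_width: 0.0092
grip_force: 12.0
```

Request:
move_arm:
  commands:
    - [[0,0,0,0,0,0],[0,0,0,0,0,0],[0,0,0,0,0,0]]
  claw: 0.25

```text
time: 8.8
position: [0.5705, 0.1612, 0.3149]
tool_rot: [1.0, 0.019, -0.0, 0.0]
ft_force: [0.5, -1.0, 0.2]
grip_width: 0.0293
grip_force: 0.0
```

Request:
move_arm:
  commands:
    - [[0,0,-0.5,0,0,0],[0,0,-1.5,0,0,0],[-0.5,-1,-3,0,0,0],[-0.5,-2,-3,0,0,0],[-0.5,-2.5,-3,0,0,0],[-0.5,-2.5,-3,0,0,0]]
  claw: -1

```text
time: 9.55
position: [0.5465, 0.2614, 0.4341]
tool_rot: [1.0, 0.021, -0.001, 0.0]
ft_force: [-0.1, -0.1, 0.2]
grip_width: 0.0829
grip_force: 0.0
```

Run:
```python
from h import *
o=get_obs();print(o['time'],o['position'])
I=[]
for n in("side","top"):
    c=camera(n);np.savez(n+"2",**c);h=cv2.cvtColor(c["pixels"],cv2.COLOR_BGR2HSV);P=pts(c)
    S=(P-O)@np.array([xs,ys,[0,0,1]]).T*1000
    m=cv2.inRange(h,(7,200,70),(22,255,255));k,l,s,ce=cv2.connectedComponentsWithStats(m)
    for i in range(1,k):
        if s[i,4]<15: continue
        q=S[l==i];print(n,s[i],ce[i].round(1),np.median(q,0).round(1),np.percentile(q,4,0).round(1),np.percentile(q,96,0).round(1))
    p=c["pixels"];I.append(p[220:384,210:410] if n=="side" else p[120:284,230:430+60])
cv2.imwrite("pics/s4.png",np.hstack([cv2.resize(i,None,fx=1.7,fy=1.7) for i in I]))
```

```text
9.55 [0.54645835 0.26135429 0.43406659]
side [ 342  209   39   46 1217] [361.5 228.7] [134.8 164.7  51.4] [110.9 152.9  10.3] [158.9 202.7  53.3]
side [ 281  260   40   40 1216] [300.2 279.3] [ 1.5 20.8 94.9] [-16.   10.5  78.5] [ 21.3  44.3 110.3]
side [264 330  13  15 150] [270.6 336.7] [-33.2   6.5  19. ] [-39.3   3.1  10.4] [-26.8  14.7  21.9]
top [230 103  36  38 705] [247.3 119. ] [139.4 181.7  51.3] [111.9 158.6  48.9] [162.4 206.4  53.4]
```

View pics/s4.png

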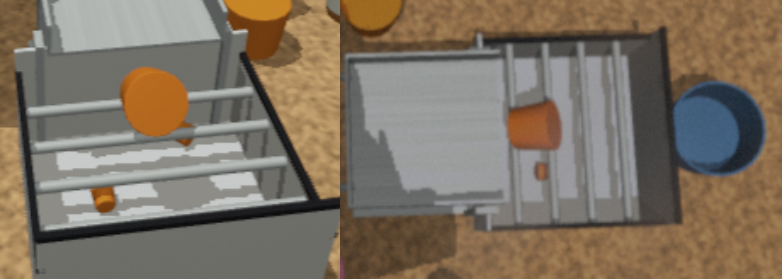

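The large stopper lies on its side across the bars nearest the tray, with its axis about along stand y and its wide end toward the cup (right crop 535,125). Both small ones are on the basin floor. Next I'll measure the large one's centre and axis in the top view.

Run:
```python
from h import *
c=np.load("top2.npz");h=cv2.cvtColor(c["pixels"],cv2.COLOR_BGR2HSV)
m=cv2.inRange(h,(3,150,40),(20,255,255));m[:, :325]=0;m[:160]=0;m[240:]=0;m[:,425:]=0
S=(pts(c)-O)@np.array([xs,ys,[0,0,1]]).T*1000
k,l,s,ce=cv2.connectedComponentsWithStats(m)
f=lambda u,v,z:((ray(c,u,v,z)-O)@np.array([xs,ys,[0,0,1]]).T*1000).round(1)
for i in range(1,k):
    if s[i,4]<12: continue
    q=S[l==i];print(s[i],ce[i].round(1),np.median(q,0).round(1),np.percentile(q,3,0).round(1),np.percentile(q,97,0).round(1),f(*ce[i],.09))
    if s[i,4]>200:
        v,u=np.nonzero(l==i);r=cv2.minAreaRect(np.stack([u,v],1).astype(np.float32));print(r)
        print("corners z90",[f(*b,.09) for b in cv2.boxPoints(r)])
        for y in range(5,52,5):
            j=abs(q[:,1]-y)<2.5
            if j.sum()>5:
                x=q[j,0];t=q[j,2];print(y,x.min().round(1),x.max().round(1),((x.min()+x.max())/2).round(1),"ztop",np.percentile(t,95).round(1))
g=np.load("side2.npz");h=cv2.cvtColor(g["pixels"],cv2.COLOR_BGR2HSV)
```

```text
[329 180  28  26 525] [341.3 192.7] [  4.8  42.9 100. ] [-12.   22.8  87.8] [ 21.2  58.6 112.1] [ 6.2 40.5 90. ]
((342.9933776855469, 193.34352111816406), (22.403640747070312, 28.892969131469727), 78.11134338378906)
corners z90 [array([18.2, 62.8, 90. ]), array([26.4, 18.5, 90. ]), array([-7.9, 13.3, 90. ]), array([-15.9,  57.3,  90. ])]
20 12.1 24.2 18.1 ztop 99.1
25 8.3 23.5 15.9 ztop 107.4
30 -11.5 21.8 5.2 ztop 113.4
35 -12.5 21.8 4.7 ztop 111.2
40 -13.1 22.1 4.5 ztop 107.8
45 -13.3 21.7 4.2 ztop 104.6
50 -12.6 21.5 4.4 ztop 100.3
```

Run:
```python
from h import *
c=np.load("top2.npz");S=(pts(c)-O)@np.array([xs,ys,[0,0,1]]).T*1000
for s in(1,-1):
  j=(abs(s*S[...,0]-78)<22)&(abs(S[...,1]-32)<60)&(c["range_z"]>0);q=S[j];print(s,q[q[:,2].argsort()[-5:]].round(0))
print(D(W(4,34,320),PSI+np.pi/2), get_obs()['q'].round(2))
```

```text
1 [[ 64.  81. 129.]
 [ 64.  78. 129.]
 [ 65.  71. 130.]
 [ 64.  88. 130.]
 [ 63.  72. 130.]]
-1 [[-65.  82. 129.]
 [-65.  77. 130.]
 [-64.  75. 130.]
 [-64.  81. 130.]
 [-64.  73. 130.]]
[ 6.250e-01  7.513e+00  2.848e+00 -1.000e-03  3.000e-03 -1.571e+00] [ 0.26  0.47  1.45 -0.    1.22  1.79]
```

Request:
move_arm:
  commands:
    - [[0.06,0.7,0,0,0,-0.175],[0.12,1.5,0,0,0,-0.35],[0.2,2.4,0,0,0,-0.525],[0.28,3.3,0,0,0,-0.7],[0.36,4.2,0,0,0,-0.875],[0.42,5.1,0,0,0,-1.05],[0.5,6,0,0,0,-1.225],[0.58,6.8,0.5,0,0,-1.4],[0.62,7.5,1.3,0,0,-1.571],[0.62,7.51,2.1,0,0,-1.571],[0.62,7.51,2.5,0,0,-1.571],[0.62,7.51,2.5,0,0,-1.571]]
  claw: -0.5

```text
time: 11.15
position: [0.5829, -0.0391, 0.3334]
tool_rot: [0.693, 0.72, -0.001, -0.002]
ft_force: [-0.7, -0.1, 0.4]
grip_width: 0.0651
grip_force: 0.0
```

Run:
```python
from h import *
o=get_obs();print(o['position'],o['q'].round(2),D(W(4,34,252),PSI+np.pi/2))
c=camera("side");p=c["pixels"];cv2.imwrite("pics/s5.png",cv2.resize(p[150:384,180:440],None,fx=2.5,fy=2.5))
```

```text
[ 0.58286363 -0.03913125  0.33335425] [-0.26  0.56  1.6  -0.    0.98 -0.3 ] [-1.600e-02  1.500e-02  2.034e+00 -4.000e-03 -1.000e-03 -0.000e+00]
```

View pics/s5.png

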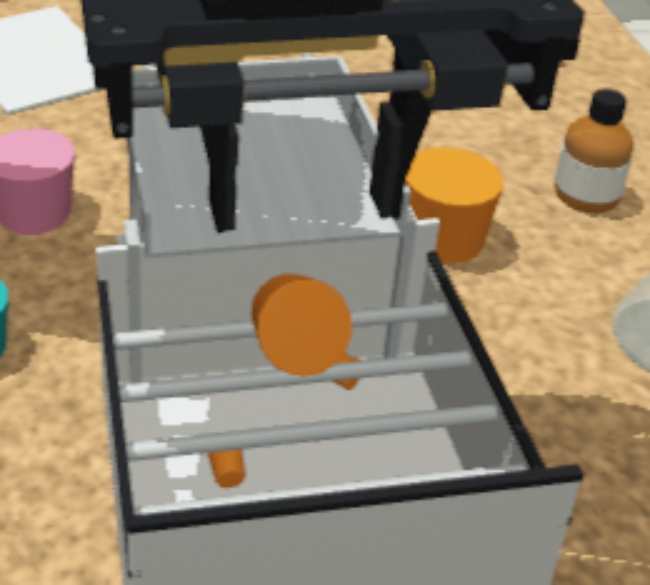

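The fingers (crop 222,230 and 385,210) straddle the stopper at (300,325), and the wide end faces the cup. I'll descend, then close.

Request:
move_arm:
  commands:
    - [[0,0,0.6,0,0,0],[0,0,1.2,0,0,0],[0,0,1.6,0,0,0],[0,0,1.85,0,0,0],[0,0,2.03,0,0,0],[0,0,2.03,0,0,0]]

```text
time: 11.95
position: [0.5835, -0.0386, 0.2534]
tool_rot: [0.693, 0.721, -0.0, -0.0]
ft_force: [-0.1, 0.3, 0.6]
grip_width: 0.0652
grip_force: 0.0
```

Request:
move_arm:
  commands:
    - [[0,0,0,0,0,0],[0,0,0,0,0,0],[0,0,0,0,0,0],[0,0,0,0,0,0],[0,0,0,0,0,0]]
  claw: 1
  squeeze: 15

```text
time: 12.58
position: [0.5835, -0.0387, 0.2538]
tool_rot: [0.693, 0.721, 0.0, 0.0]
ft_force: [-0.3, -0.7, 1.9]
grip_width: 0.0427
grip_force: 14.8
```

Request:
move_arm:
  commands:
    - [[0,0,-0.15,0,0,0],[0,0,-0.4,0,0,0],[0,0,-0.8,0,0,0],[0,0,-1.3,0,0,0],[0,0,-1.8,0,0,0],[0,0,-2.2,0,0,0],[0,0,-2.2,0,0,0]]

```text
time: 13.45
position: [0.5838, -0.0386, 0.3435]
tool_rot: [0.693, 0.721, 0.001, 0.002]
ft_force: [0.8, 0.8, -0.8]
grip_width: 0.0427
grip_force: 14.8
```

Run:
```python
from h import *
print(D(W(0,-145,340),PSI+np.pi/2),D(W(0,-145,240),PSI+np.pi/2))
c=camera("side");p=c["pixels"];cv2.imwrite("pics/s6.png",cv2.resize(p[150:384,180:440],None,fx=2.5,fy=2.5))
```

```text
[-4.501e+00 -1.200e-01  9.200e-02  4.000e-03  1.000e-03  1.000e-03] [-4.498e+00 -1.290e-01  2.592e+00  4.000e-03  1.000e-03  1.000e-03]
```

View pics/s6.png

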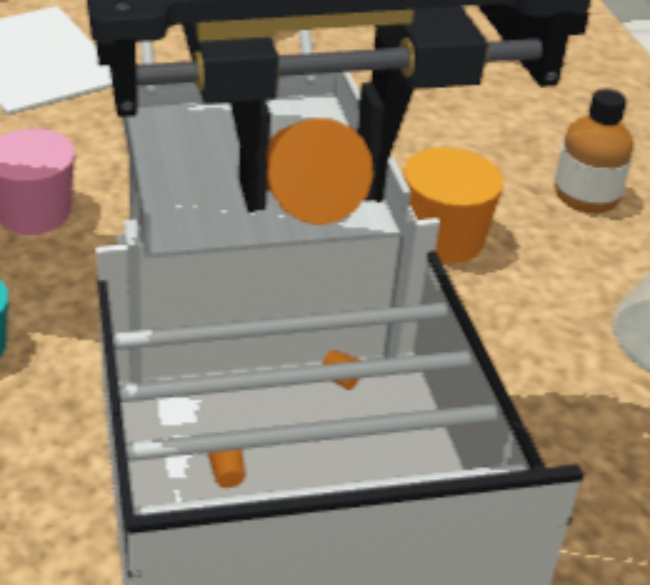

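Gripped: the large stopper is between the fingers (crop 320,170). Both small ones lie on the basin floor at (340,370) and (228,468). Moving to the cup.

Request:
move_arm:
  commands:
    - [[-0.5,0,0,0,0,0],[-1.2,-0.03,0,0,0,0],[-2,-0.06,0,0,0,0],[-2.8,-0.08,0,0,0,0],[-3.6,-0.1,0,0,0,0],[-4.2,-0.12,0,0,0,0],[-4.5,-0.12,0.3,0,0,0],[-4.5,-0.12,0.9,0,0,0],[-4.5,-0.12,1.4,0,0,0],[-4.5,-0.12,1.6,0,0,0],[-4.5,-0.12,1.6,0,0,0]]

```text
time: 14.88
position: [0.5855, -0.2182, 0.2766]
tool_rot: [0.693, 0.721, -0.0, -0.001]
ft_force: [-0.3, -0.9, -0.2]
grip_width: 0.043
grip_force: 14.8
```

Run:
```python
from h import *
print(D(W(0,-145,245),PSI+np.pi/2))
p=np.vstack([camera("top")["pixels"][100:290,330:512],camera("side")["pixels"][194:,250:432]])
cv2.imwrite("pics/s7.png",cv2.resize(p,None,fx=1.5,fy=1.5))
```

```text
[-0.014  0.016  0.79  -0.002 -0.001  0.001]
```

View pics/s7.png

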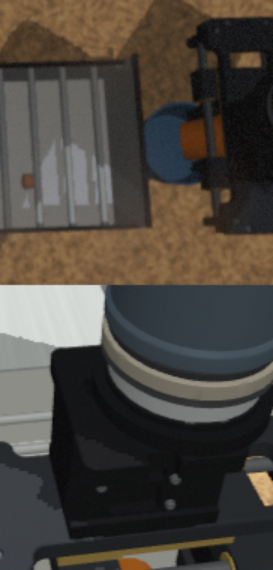

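The stopper (top crop 205,138) is over the cup (centre about 185,142), with the apparent offset explained by its height. I'll lower and release.

Request:
move_arm:
  commands:
    - [[0,0,0.35,0,0,0],[0,0,0.65,0,0,0],[0,0,0.85,0,0,0],[0,0,0.85,0,0,0]]

```text
time: 15.48
position: [0.5853, -0.2185, 0.2424]
tool_rot: [0.693, 0.721, -0.0, -0.001]
ft_force: [-0.0, 0.7, -0.4]
grip_width: 0.043
grip_force: 14.8
```

Request:
move_arm:
  commands:
    - [[0,0,0,0,0,0],[0,0,0,0,0,0],[0,0,0,0,0,0],[0,0,0,0,0,0]]
  claw: -0.25

```text
time: 15.98
position: [0.5857, -0.2187, 0.2439]
tool_rot: [0.693, 0.721, 0.0, 0.0]
ft_force: [-0.6, 0.6, -0.2]
grip_width: 0.0542
grip_force: 0.0
```

Request:
move_arm:
  commands:
    - [[0,0,-0.5,0,0,0],[0,0,-1.2,0,0,0],[0,0,-2.2,0,0,0],[-1,0,-3.2,0,0,0],[-2.3,0,-4,0,0,0],[-3.6,0,-4,0,0,0],[-4.5,0,-4,0,0,0],[-4.5,0,-4,0,0,0]]

```text
time: 16.98
position: [0.5919, -0.4015, 0.4033]
tool_rot: [0.694, 0.72, -0.0, 0.001]
ft_force: [-0.3, 0.3, -0.1]
grip_width: 0.0544
grip_force: 0.0
```

Run:
```python
from h import *
o=get_obs();print(o['time'],o['ft_force'])
p=np.hstack([camera("top")["pixels"][80:310,180:512],camera("side")["pixels"][154:,180:440]])
cv2.imwrite("pics/s8.png",cv2.resize(p,None,fx=1.3,fy=1.3))
```

```text
16.975 [-0.28560717  0.26776432 -0.05924975]
```

View pics/s8.png

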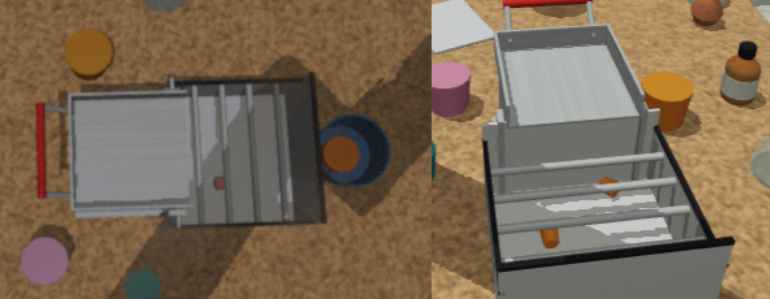

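The large stopper is in the cup (340,153), both small ones are in the basin, and the tray is level and empty. Handing in.

```bash
python3 -c "
from rig import *
print(hand_in())"
```

```text
the job is handed in; nothing more can be done
None
```

The job is done and handed in at about 17 s: the tray was tipped and lowered back level, both small stoppers are in the basin, and the large stopper is in the blue cup.

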